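Stand the locating rod in the drilled base rock

ROBOT

A 6-joint arm with a two-finger parallel gripper is mounted at the origin on the work surface. World frame = base frame: x ahead of the robot, y to its left, z up, the work surface at z = 0. Lengths are in m, angles in rad, forces in N, time in s.
With the tool pointing down it reaches from about 0.225 to 0.875 m from the base axis. Payload 3.4 kg.
Tool frame: the origin (TCP) lies where the fingers leave the gripper's body, on its centre line; the fingertips stand 73 mm ahead of it and the grasp point (between the pads) lies 54 mm ahead of it (manip.pinch_z is the distance from the TCP to the grasp point, in m); z points along the fingers, y is the line along which they close (so a half turn about z gives the same grasp; the last joint's range is limited). The gripper opens to 85 mm and grips with 20 to 120 N. Pads are 22 mm wide; open, the fingers measure 114 mm over their backs; the gripper's body (76 mm by 85 mm) begins 54 mm behind the grasp point. The pads swing forward as they close: fully open they stand 13 mm farther back than shut.
Start: joints at [-1.335, 0.276, 1.505, -0, 1.361, -0.121], TCP at [0.201, -0.539, 0.304] pointing down, gripper open.
Joint ranges: [-2.89, 2.89], [-0.75, 2.08], [0.22, 2.7], [-1.18, 4.32], [0.11, 2.71], [-2.7, 2.7]. Speed limits (rad/s): [2.57, 2.57, 3.14, 3.14, 3.14, 3.14].

INTERFACE

Orientations are given as a unit quaternion [w, x, y, z].
In Python, from rig import readout, imaging, manip gives the robot as it stands. The module is installed in compiled form; this text tells all that it offers.
- The arm moves only by the tool servo_tool, never from a script. Its argument "moves" is a list of rows, each an object with "dp": the shift along the tool's x, y, z in units of 0.2 m (1.0 is 0.2 m), a list of three; "delta_rot": the turn, a rotation vector about the tool's x, y, z in units of 0.1 rad (1.0 is 0.1 rad), a list of three; "fingers": the opening, from 0 (shut) to 1 (fully open). In form: [{"dp": [dx, dy, dz], "delta_rot": [wx, wy, wz], "fingers": fingers}, ...]. A call has 1 to 5 rows; each row shifts and turns the commanded pose from where the row before left it, along the tool's axes as they then stand; what a row does not reach is not made up. A row lasts 1/10 s, in which the tool goes at most 50 mm and 8.59 degrees, less where a joint would pass 70% of its speed; a pose out of reach is approached as far as the arm can. A call with a number of a shift or a turn outside -1 to 1 is refused whole. A call with a gripper value outside its range is refused whole. The fingers move at their own pace and stop on an object; "force" is the grip in N (left out, the last holds). Time passes only in rows, so rows that do not move let the fingers close. It gives the time, the measured TCP pose, the force, the opening and the grip force at its end, in the units of the state.
- readout.get_state(): the state, without advancing time (a new reading comes with each control period).
- imaging.get_image(name): name is "scene" or "top"; returns (picture, depth): 400x640x3 uint8, red, green, blue; 400x640 float32, m along the optical axis (not along the pixel's ray), 0 where there is no reading.
- imaging.calibration(name): a dict with "intrinsics" (3x3 intrinsics, pixels), "dist" ([k1, k2, p1, p2, k3] as OpenCV has them; the pictures are not rectified), "R" (3x3) and "t" (3): a world point X has camera coordinates R X + t. Camera axes: x right, y down, z forward; pixel columns grow to the right and rows downward; lengths in m; the calibration is good to about 2 mm. A picture is of the moment at which its call begins. calibration takes no time and is no camera call.
- manip.sign_off(): hands the job in; it is judged then, once.
The state is a dict: "clock": time; "qpos": joint angles; "qd": joint speeds; "effort": joint torques, N m; "position": TCP position; "ee_rot": TCP orientation; "contact_force": force on the tool from outside, world axes, zero at the start; "moment": the same for the moment, N m; "width": finger opening in m; "gripper_force": force on a finger pad.
Only numpy, scipy, OpenCV 4.12 (cv2) and the standard library are available. Lean on these libraries where they do the work, as an engineer would, in place of code of your own. Each camera call takes 0.05 s, during which the arm holds its last target. There are 200 camera calls.

TASK

Take the red-gripped locating rod off its hook on the rack and stand it, bottom end down, in the white socket of the drilled base rock, all the way to the socket's floor, so that the next rock can be lined up on it. Do not let the rod fall over, leave the yellow scraper and the blue brush hanging on their hooks, and do not push the jar or the loose piece of rubble about.

Things in the scene. Friction and masses are not known exactly. Their poses are not given: they have to be found in the camera images.
- rod: Locating rod: straight aluminium rod, 14 mm diameter, 190 mm long, with a red plastic grip 18 mm in diameter from 60 to 140 mm above its bottom end and a steel ring on its top end, by which it hangs upright at the start. 120 g or so. Origin at the centre of the bottom end, z along the rod towards the ring; the ring lies in the y-z plane.
- rod_grip (a point): Centre of the rod's red grip, 100 mm above the rod's bottom end.
- rod_ring (a point): Centre of the rod's ring, 206 mm above the rod's bottom end; the ring is of 6 mm round bar, 30 mm across inside, 42 mm outside.
- rack: Aluminium rack fixed to the bench, 420 mm wide (y), with two 20 mm square posts at y = -190 and 190 mm and a foot 12 mm high (x -10 to 40 mm). Three steel hooks stick out to its front (-x) at y = -110, 0 and 110 mm; tools hang about 40 mm in front of the origin. Origin on the bench below the crossbar that carries the hooks; z up.
- hook_end (a point): Upturned end of the middle hook; the other two are alike. A hook is a level bar 6 mm thick, 315 mm above the bench, from the rack's x = 0 to -56 mm; its end then rises at 45 degrees to this point at x = -66 mm, 10 mm higher. A ring hanging on it must rise 11 to 22 mm to pass over the end.
- lamp (a point): Middle of the underside of the grey lamp bar above the hooks, 383 mm above the bench. The bar is 34 mm deep (rack's x from -57 to -23 mm) and 400 mm wide; it is fixed and keeps the hanging tools from being reached from straight above.
- base_rock: Pale yellowish rock fixed to the bench, about 150 mm across and 45 mm high, with a white round plastic socket standing in its middle. It may stand on the left or on the right. Origin on the bench under the socket's axis, z up.
- socket_mouth (a point): Centre of the socket's open top, 60 mm above the bench. The hole is round, 24 mm in diameter; the socket is 34 mm in diameter outside.
- socket_floor (a point): Centre of the socket's floor, 6 mm above the bench; the hole is 54 mm deep.
- scraper: Scraper with a yellow grip and a steel blade 50 mm wide, 227 mm long in all, hanging by a ring like the rod's. Leave it. Origin at the middle of its lower edge.
- brush: Brush with a blue grip and a head 38 by 26 mm, 227 mm long in all, hanging by a ring like the rod's. Leave it. Origin at the middle of its lower end.
- jar: Putty jar with a green cap, 52 mm in diameter, 55 mm high, standing on the bench. Origin at the centre of its underside.
- rubble: Loose piece of pale rock, about 50 by 44 mm, 46 mm high, on the bench. Origin at the centre of its underside.
- plain_rock: Pale rock without a socket, fixed to the bench on the other side from the base rock, about 140 mm across and 50 mm high. Origin on the bench under its middle.
Not all that is in view belongs to the job. What is shaped like the rod but purple is not meant.

How it is judged:
On the way:
1. the rod is held by the fingers with its ring clear in front of the hook's end (x of rod_ring in the frame of rack below -0.085 m and contact force between the fingers and rod above 0.5 N), for 0.2 s.
At the end, for the whole second after the job is handed in: The rod stands at rest, ring up, in the socket: foot within 12 mm of the socket's axis and 10 mm of its floor, leaning less than 15 degrees. Scraper and brush hang within 50 mm, jar and rubble stand within 30 mm, of where they began (horizontal distance between rod and socket_floor below 0.012 m and z of rod in the frame of socket_floor between -0.006 and 0.01 m and angle between rod's own z axis and vertical below 0.26 rad and linear speed of rod below 0.03 m/s and distance of each of scraper, brush from where it was at the start of the episode below 0.05 m and distance of each of jar, rubble from where it was at the start of the episode below 0.03 m); the robot touches nothing.
It fails at once if the rod has fallen over (leans by more than 1 rad) (angle between rod's own z axis and vertical above 1 rad).
It fails at once if the scraper or the brush is off its hook (100 mm from its start) (distance of any of scraper, brush from where it was at the start of the episode above 0.1 m).
It fails at once if the jar or the rubble has been pushed more than 50 mm (distance of any of jar, rubble from where it was at the start of the episode above 0.05 m).
It also fails if it takes over 51 s, if anything falls off the work surface, if the arm or the gripper's body presses on something with over 40 N, if the wrist force passes 120 N, or if a joint passes its speed limit or range.

## Working session

There is one attempt and no reset: what is moved stays moved. The work goes in short steps, Python scripts to look and compute and a tool call to move; the robot and the scene stay as the last step left them, time stands still between calls to the robot, and variables do not carry over. Pictures are saved under pics/ and viewed, at most 14 in all, crops included, and the job is handed in when it is done.

Besides the shell and the picture viewer there is one more tool, called after "Emit:" as name(argument=value, ...) on one line, values as JSON. servo_tool: Moves the arm, as the interface text tells. Its arguments: {"type":"object","properties":{"moves":{"type":"array"},"force":{"type":"number"}},"required":["moves"]}

```bash
mkdir -p pics; python3 - <<'E'
from rig import readout, imaging, manip
import cv2,numpy as np
for n in("scene","top"):
    p,d=imaging.get_image(n); cv2.imwrite(f"pics/{n}0.png",p[...,::-1]); np.save(f"pics/{n}0.npy",d)
    c=imaging.calibration(n); print(n,{k:np.round(v,4).tolist() for k,v in c.items()})
s=readout.get_state();print(s,manip.pinch_z)
E
```

```text
scene {'intrinsics': [[394.703, 0.0, 320.6701], [0.0, 394.703, 202.3429], [0.0, 0.0, 1.0]], 'dist': [-0.0606, 0.0, 0.0, 0.0, 0.0], 'R': [[-0.5756, 0.8176, 0.0111], [0.4699, 0.3419, -0.8138], [-0.6692, -0.4632, -0.5811]], 't': [0.283, -0.0752, 1.5333]}
top {'intrinsics': [[474.5104, 0.0, 317.3902], [0.0, 474.5104, 203.9348], [0.0, 0.0, 1.0]], 'dist': [-0.0784, 0.0, 0.0, 0.0, 0.0], 'R': [[0.0123, -0.9998, 0.0144], [-0.9946, -0.0137, -0.1029], [0.1031, -0.013, -0.9946]], 't': [-0.006, 0.5212, 1.3499]}
{'clock': 0.1, 'qpos': array([-1.33500940e+00,  2.76551001e-01,  1.50600230e+00,  4.06839149e-05,
        1.36067845e+00, -1.21003489e-01]), 'qd': array([ 0.00027701, -0.00041266, -0.0044204 ,  0.00198219, -0.00070225,
       -0.00195473]), 'effort': array([ 8.47939464e-04, -4.17701411e+01, -2.46403688e+01, -4.00674562e-04,
        5.77265120e-03,  6.49876824e-06]), 'position': array([ 0.2007537 , -0.53845451,  0.30311681]), 'ee_rot': array([-8.19340468e-04,  9.84130156e-01,  1.77446228e-01, -2.71511714e-05]), 'contact_force': array([0.57036681, 0.43798863, 0.13240922]), 'moment': array([0.05061257, 0.00276393, 0.03676736]), 'gripper_force': 0.0, 'width': 0.08535656039519267} 0.0539
```

View pics/scene0.png

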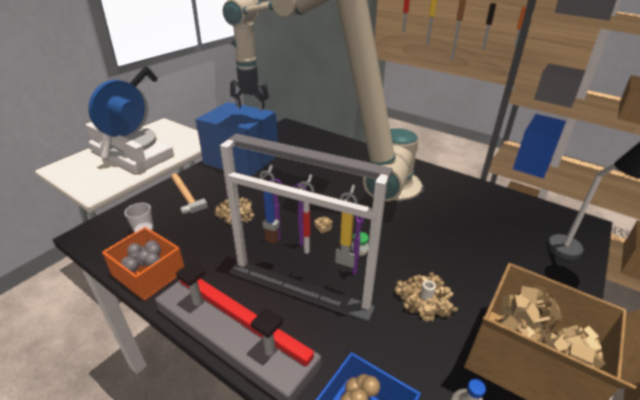

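View pics/top0.png

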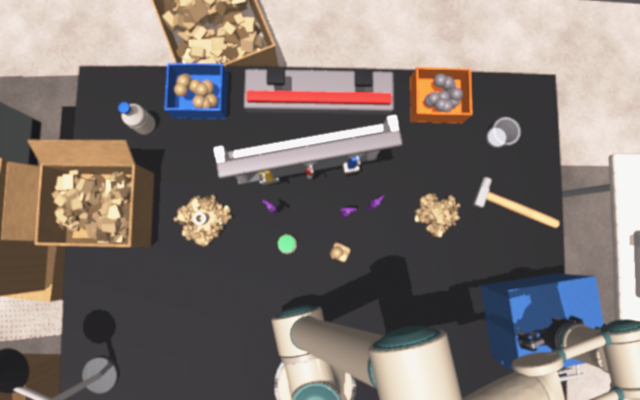

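The scene view looks from behind the rack. Blue brush is at (269,210), the red-gripped rod at (306,220), the yellow scraper at (347,230). The white socket is at (428,288) in scene and (200,218) in top. Purple stick-like things are at scene (277,190), (302,225), (358,245), which are top (377,201), (348,211), (270,205). The red one between brush and scraper fits the description; I'll confirm it in a crop.

```bash
cat > h.py <<'E'
from rig import readout, imaging, manip
import cv2,numpy as np
def cloud(n,d):
    c=imaging.calibration(n);K=np.array(c["intrinsics"]);h,w=d.shape
    u,v=np.meshgrid(np.arange(w),np.arange(h))
    q=cv2.undistortPoints(np.stack([u,v],-1).reshape(-1,1,2).astype(float),K,np.array(c["dist"])).reshape(h,w,2)
    X=np.dstack([q*d[...,None],d]); X=(X-np.array(c["t"]))@np.array(c["R"]); X[d<=0]=np.nan
    return X
def proj(n,P):
    c=imaging.calibration(n);R=np.array(c["R"])
    return cv2.projectPoints(np.array(P,float).reshape(-1,1,3),cv2.Rodrigues(R)[0],np.array(c["t"]),np.array(c["intrinsics"]),np.array(c["dist"]))[0].reshape(-1,2)
E
python3 - <<'E'
from h import *
im={};X={}
for n in("scene","top"):
    im[n]=cv2.imread(f"pics/{n}0.png"); X[n]=cloud(n,np.load(f"pics/{n}0.npy"))
a=cv2.resize(im["scene"][140:320,215:465],None,fx=3.2,fy=3.2,interpolation=3)
cv2.imwrite("pics/crop_s.png",a)
b=cv2.resize(im["top"][110:270,165:405],None,fx=3.3,fy=3.3,interpolation=3)
cv2.imwrite("pics/crop_t.png",b)
for n in X:
    hsv=cv2.cvtColor(im[n],cv2.COLOR_BGR2HSV);x=X[n]
    reg=np.isfinite(x[...,0])&(x[...,0]>.25)&(x[...,0]<.9)&(abs(x[...,1])<.5)&(x[...,2]>.015)&(x[...,2]<.45)
    for nm,lo,hi in(("red",0,8),("red2",172,180),("purple",130,160),("yellow",22,32),("blue",105,125),("green",45,80)):
        m=reg&(hsv[...,0]>=lo)&(hsv[...,0]<=hi)&(hsv[...,1]>130)&(hsv[...,2]>50)
        k,l,st,ce=cv2.connectedComponentsWithStats(m.astype(np.uint8))
        for i in range(1,k):
            if st[i,4]>5:
                p=x[l==i];print(n,nm,ce[i].round(),st[i,4],np.median(p,0).round(3),p.min(0).round(3),p.max(0).round(3))
x=X["top"]
for (u,v) in((220,155),(393,125),(200,218),(437,215),(340,252),(287,244)):
    print(u,v,x[v,u].round(3))
# posts/lamp
m=(x[...,2]>.35)&(x[...,2]<.44)&(x[...,0]>.4)&(x[...,0]<.85)&(abs(x[...,1])<.4)
p=x[m];print("high",len(p),p.min(0).round(3),p.max(0).round(3))
r=cv2.minAreaRect(p[:,:2].astype(np.float32)*1000);print(r,cv2.boxPoints(r))
print(np.histogram(p[:,2],20))
E
```

```text
scene red [307. 224.] 117 [0.599 0.03  0.198] [0.591 0.025 0.158] [0.605 0.033 0.235]
scene red [227. 305.] 1063 [ 0.839 -0.035  0.073] [ 0.801 -0.174  0.044] [0.887 0.13  0.16 ]
scene red [184. 283.] 28 [ 0.846 -0.182  0.059] [ 0.845 -0.201  0.049] [ 0.887 -0.099  0.147]
scene red [292. 347.] 728 [0.838 0.166 0.072] [0.803 0.102 0.045] [0.872 0.211 0.154]
scene red2 [304. 222.] 33 [0.603 0.023 0.207] [0.601 0.02  0.161] [0.606 0.025 0.235]
scene purple [276. 208.] 42 [ 0.52  -0.144  0.13 ] [ 0.511 -0.151  0.096] [ 0.524 -0.139  0.157]
scene purple [300. 209.] 12 [ 0.498 -0.071  0.141] [ 0.496 -0.075  0.129] [ 0.502 -0.068  0.155]
scene purple [301. 226.] 79 [ 0.498 -0.07   0.08 ] [ 0.492 -0.075  0.017] [ 0.503 -0.065  0.13 ]
scene purple [359. 221.] 17 [0.502 0.125 0.19 ] [0.494 0.116 0.185] [0.514 0.141 0.208]
scene purple [356. 244.] 33 [0.509 0.129 0.116] [0.505 0.126 0.088] [0.512 0.13  0.144]
scene purple [356. 256.] 8 [0.506 0.13  0.07 ] [0.503 0.129 0.058] [0.509 0.133 0.081]
scene purple [355. 267.] 12 [0.506 0.13  0.03 ] [0.502 0.124 0.015] [0.508 0.132 0.047]
scene blue [2
[... 1314 characters left out ...]
4 [0.404 0.085 0.06 ]
high 3318 [ 0.536 -0.175  0.35 ] [0.677 0.229 0.41 ]
((606.2939453125, 26.883682250976562), (68.5919189453125, 401.90924072265625), 11.395808219909668) [[ 532.9684   217.10023]
 [ 612.3799  -176.88564]
 [ 679.6195  -163.33287]
 [ 600.208    230.653  ]]
(array([   2,    5,    3,    8,    6,    5,    8,    4,    3,    7,    5,
          4,   18,   41,   56,  109,  641, 1622,  727,   44]), array([0.35006987, 0.35305979, 0.35604972, 0.35903964, 0.36202956,
       0.36501949, 0.36800941, 0.37099933, 0.37398926, 0.37697918,
       0.3799691 , 0.38295903, 0.38594895, 0.38893887, 0.3919288 ,
       0.39491872, 0.39790864, 0.40089857, 0.40388849, 0.40687842,
       0.40986834]))
```

View pics/crop_s.png

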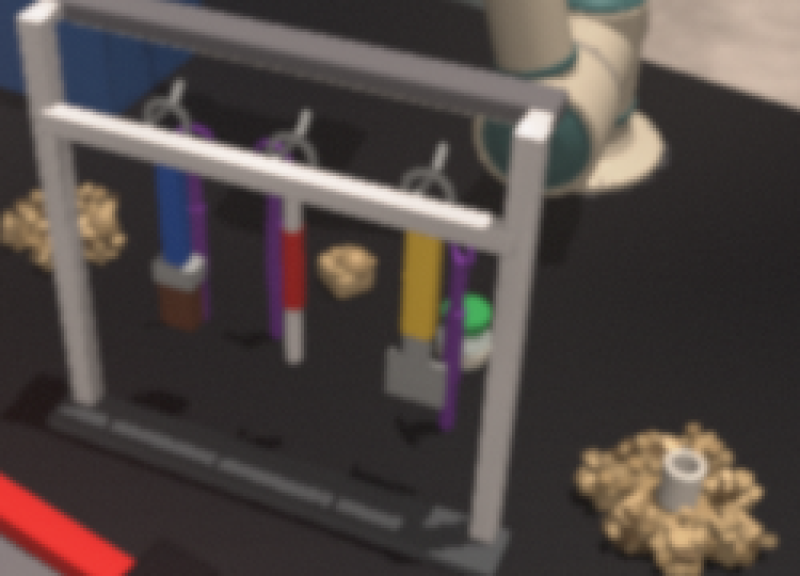

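View pics/crop_t.png

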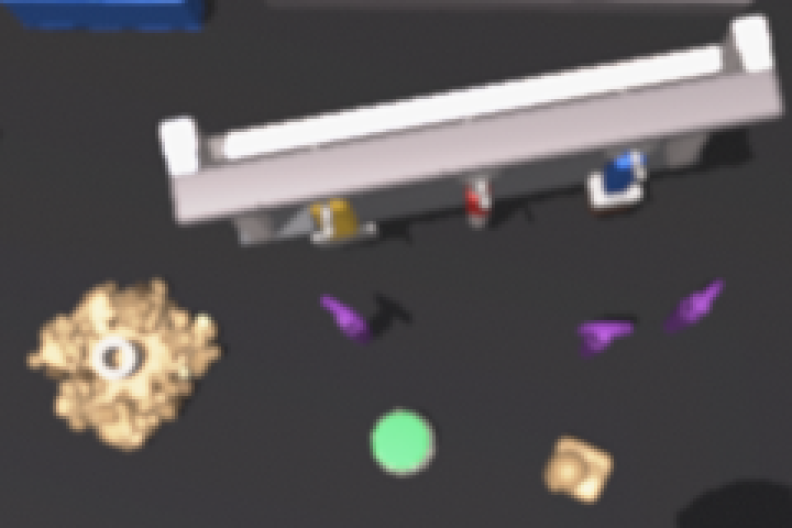

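The red-gripped rod hanging on the middle hook (scene (306,220), crop (293,285)) is the one meant. The purple ones stand loose on the bench in front of the rack at about (0.52,-0.144), (0.498,-0.07) and (0.507,0.128), roughly 0.23 m high, so they only need avoiding. I'll approach between them from the front, tilted.

Emit:
servo_tool(moves=[{"dp": [0.133,-0.182,0],"delta_rot": [0,0,0],"fingers": 0.5},{"dp": [0.133,-0.182,0],"delta_rot": [0,0,0],"fingers": 0.5},{"dp": [0.133,-0.182,0],"delta_rot": [0,0,0],"fingers": 0.5},{"dp": [0.133,-0.182,0],"delta_rot": [0,0,0],"fingers": 0.5},{"dp": [0.133,-0.182,0],"delta_rot": [0,0,0],"fingers": 0.5}])

```text
clock: 0.6
position: [0.2619, -0.3199, 0.3035]
ee_rot: [-0.0, 0.984, 0.177, 0.0]
contact_force: [1.1, 0.2, 0.0]
width: 0.0427
gripper_force: 0.0
```

Emit:
servo_tool(moves=[{"dp": [0.133,-0.182,0],"delta_rot": [0,0,0],"fingers": 0.5},{"dp": [0.133,-0.182,0],"delta_rot": [0,0,0],"fingers": 0.5},{"dp": [0.133,-0.182,0],"delta_rot": [0,0,0],"fingers": 0.5},{"dp": [0.133,-0.182,0],"delta_rot": [0,0,0],"fingers": 0.5},{"dp": [0.133,-0.182,0],"delta_rot": [0,0,0],"fingers": 0.5}])

```text
clock: 1.1
position: [0.3227, -0.103, 0.3038]
ee_rot: [0.0, 0.984, 0.177, 0.0]
contact_force: [0.8, -0.8, -1.0]
width: 0.0429
gripper_force: 0.0
```

```bash
python3 - <<'E'
from h import *
s=readout.get_state();print(s["clock"],s["qpos"].round(4),s["position"].round(4),s["ee_rot"].round(4),s["width"])
# socket
im=cv2.imread("pics/top0.png");X=cloud("top",np.load("pics/top0.npy"))
for n in("top","scene"):
    im=cv2.imread(f"pics/{n}0.png");X=cloud(n,np.load(f"pics/{n}0.npy"));hsv=cv2.cvtColor(im,cv2.COLOR_BGR2HSV)
    x=X;m=(hsv[...,1]<60)&(abs(x[...,0]-.49)<.06)&(abs(x[...,1]-.335)<.06)&(x[...,2]>.05)&(x[...,2]<.07)
    p=x[m];print(n,len(p),p.min(0).round(4),p.max(0).round(4),((p.min(0)+p.max(0))/2).round(4))
    (c,r)=cv2.minEnclosingCircle(p[:,:2].astype(np.float32));print(c,r)
    v,u=np.nonzero(m);print(u.min(),u.max(),v.min(),v.max())
    a=c;print(proj(n,[[*a,.06]]).round(1))
# red rod pixel rows vs expected line
print(proj("scene",[[.5905,.0237,z] for z in(.097,.157,.197,.237)]).round(1))
print(proj("top",[[.5905,.0237,z] for z in(.097,.157,.197)]).round(1))
hs=cv2.cvtColor(cv2.imread("pics/scene0.png"),cv2.COLOR_BGR2HSV)
m=((hs[...,0]<8)|(hs[...,0]>170))&(hs[...,1]>110)
m[:190]=0;m[260:]=0;m[:,:295]=0;m[:,320:]=0
for r in range(195,255,4):
    u=np.nonzero(m[r])[0]
    if len(u):print(r,u.min(),u.max())
E
```

```text
1.1 [-5.1540e-01 -9.4400e-02  1.9287e+00  1.0000e-04  1.3069e+00  6.9950e-01] [ 0.3227 -0.103   0.3038] [1.000e-04 9.842e-01 1.770e-01 2.000e-04] 0.042893035402610906
top 68 [0.4588 0.3194 0.0503] [0.4908 0.3513 0.0675] [0.4748 0.3354 0.0589]
(0.4745047688484192, 0.3353273570537567) 0.01642209105193615
194 205 212 223
[[199.  217.5]]
scene 90 [0.4612 0.3182 0.05  ] [0.493 0.35  0.062] [0.4771 0.3341 0.056 ]
(0.47706538438796997, 0.333249568939209) 0.017063261941075325
422 434 280 291
[[428.3 284.2]]
[[307.3 250.8]
 [307.  233.8]
 [306.9 221.9]
 [306.8 209.4]]
[[309.8 176.3]
 [309.8 172.7]
 [309.7 170.1]]
215 303 310
219 303 310
223 304 310
227 304 310
231 304 310
235 304 310
```

Emit:
servo_tool(moves=[{"dp": [0.133,-0.182,0],"delta_rot": [0,0,0],"fingers": 0.5},{"dp": [0.133,-0.182,0],"delta_rot": [0,0,1],"fingers": 0.5},{"dp": [0,0,-0.1],"delta_rot": [0,1,0],"fingers": 0.5},{"dp": [0,0,-0.1],"delta_rot": [0,1,0],"fingers": 0.5},{"dp": [0,0,-0.1],"delta_rot": [0,1,0],"fingers": 0.5}])

```text
clock: 1.6
position: [0.3412, -0.0208, 0.3639]
ee_rot: [-0.02, 0.98, 0.132, 0.15]
contact_force: [0.1, 0.2, 0.2]
width: 0.0428
gripper_force: 0.0
```

```bash
cat >> h.py <<'E'
from scipy.spatial.transform import Rotation as Ro
def toolR(s): w,x,y,z=s["ee_rot"]; return Ro.from_quat([x,y,z,w])
def rows(p0,R0,p1,R1,n):
    # n equal rows: constant body twist approx: rotate first fraction with world-linear path
    rv=(R0.inv()*R1).as_rotvec()/n; out=[];R=R0
    for i in range(n):
        out.append((np.round(R.inv().apply((p1-p0)/n)/.2,3).tolist(),np.round(rv/.1,3).tolist())); R=R*Ro.from_rotvec(rv)
    return out
E
python3 - <<'E'
from h import *
s=readout.get_state();print(s["clock"],s["qpos"].round(4).tolist(),s["position"].round(4).tolist(),s["ee_rot"].round(4).tolist(),toolR(s).as_matrix().round(3))
q=[[-1.335009,.276551,1.506002,0,1.360678,-.121003],[-.5154,-.0944,1.9287,0,1.3069,.6995],s["qpos"]]
p=[[.200754,-.538455,.303117],[.3227,-.103,.3038],s["position"]]
q=np.array(q);p=np.array(p)
# joint FK model: base h, shoulder offset(c), upper a, elbow offset e (perp), forearm b, wrist d, lateral o
def fk(P,q):
    h,a,b,d,o,c,e=P
    Rz=Ro.from_euler('z',q[0]);R2=Rz*Ro.from_euler('y',q[1]);R3=R2*Ro.from_euler('y',q[2]);R4=R3*Ro.from_euler('z',q[3]);R5=R4*Ro.from_euler('y',q[4]);R6=R5*Ro.from_euler('z',q[5])
    return np.array([0,0,h])+Rz.apply([c,o,0])+R2.apply([0,0,a])+R3.apply([e,0,b])+R5.apply([0,0,d]),R6
from scipy.optimize import least_squares
x0=np.array([.1,.6,.42,.3,.07,0,0])
f=lambda P:np.r_[np.concatenate([fk(P,a)[0]-b for a,b in zip(q,p)])*1000,(P-x0)*[.1,.1,.1,.1,0,1,1]]
r=least_squares(f,x0);print(r.x.round(4),f(r.x).round(2))
print((fk(r.x,q[2])[1].inv()*toolR(s)).as_matrix().round(3))
E
```

```text
1.6 [-0.4377, -0.2591, 1.9319, 0.2056, 1.2413, 0.8209] [0.3412, -0.0208, 0.3639] [-0.0199, 0.9797, 0.1319, 0.1497] [[ 0.92   0.264  0.288]
 [ 0.253 -0.964  0.079]
 [ 0.299  0.    -0.954]]
[ 0.1371  0.6298  0.4212  0.2918  0.0694 -0.      0.0609] [ 0.01  0.   -0.   -0.01 -0.01  0.   -0.    0.    0.    0.    0.    0.
 -0.   -0.   -0.    0.06]
[[ 0. -1.  0.]
 [ 1.  0.  0.]
 [-0.  0.  1.]]
```

```bash
cat >> h.py <<'E'
from scipy.optimize import least_squares
PK=[.1371,.6298,.4212,.2918,.0694,0,.0609]
LO=np.array([-2.89,-.75,.22,-1.18,.11,-2.7]);HI=np.array([2.89,2.08,2.7,4.32,2.71,2.7])
def ik(p,R):
    h,a,b,d,o,c,e=PK; W=np.array(p)-d*R.apply([0,0,1]); r=np.hypot(W[0],W[1])
    q1=np.arctan2(W[1],W[0])-np.arcsin(o/r); rho=np.sqrt(r*r-o*o); z=W[2]-h
    L=np.hypot(b,e); D=np.hypot(rho,z); be=np.arctan2(e,b)
    A=np.arccos((a*a+D*D-L*L)/(2*a*D)); q2=np.arctan2(rho,z)-A
    f=np.arctan2(rho-a*np.sin(q2),z-a*np.cos(q2)); q3=f-be-q2
    M=(Ro.from_euler('y',q2+q3).inv()*Ro.from_euler('z',q1).inv()*R*Ro.from_euler('z',-np.pi/2)).as_euler('ZYZ')
    out=[]
    for s in(0,1):
        q4,q5,q6=M if not s else (M[0]+np.pi,-M[1],M[2]-np.pi)
        if q5<0: continue
        for x in(0,np.pi):   # half-turn grasp
            w=lambda v,l,u:[v+2*np.pi*k for k in(-2,-1,0,1,2) if l<=v+2*np.pi*k<=u]
            for j4 in w(q4,LO[3],HI[3]):
                for j6 in w(q6+x,LO[5],HI[5]): out.append(np.array([q1,q2,q3,j4,q5,j6]))
    return out
def pose(g,t,yaw):
    R=Ro.from_euler('ZY',[yaw,np.pi/2+t])  # z fwd/down, x tool at yaw0: down dir -> fix so y=-worldy
    R=R*Ro.from_euler('z',np.pi)
    return np.array(g)-.0539*R.apply([0,0,1]),R
E
python3 - <<'E'
from h import *
s=readout.get_state()
print([x.round(3).tolist() for x in ik(s["position"],toolR(s))])
xr=np.array([np.cos(.199),np.sin(.199),0]);rod=np.array([.5905,.0237,0])
S=.09
P={"grasp":rod+[0,0,.097+S],"lift":rod+[0,0,.125+S],"out":rod-.06*xr+[0,0,.125+S],"sock":np.array([.4755,.3345,.006+S])}
for t in(20,35,45,50,55,60):
  for yaw in(-40,-20,0,20,40):
    o=[]
    for k,g in P.items():
        y=yaw if k!="sock" else yaw+35
        p,R=pose(g,np.radians(t),np.radians(y)); r=ik(p,R)
        ok=[x for x in r if (x>=LO).all() and (x<=HI).all()]
        o.append(f"{k}:"+"|".join(f"{x[3]:.2f},{x[4]:.2f},{x[5]:.2f}" for x in ok))
    print(t,yaw,"  ".join(o))
E
```

```text
[[-0.438, -0.259, 1.932, 0.206, 1.241, 0.821], [-0.438, -0.259, 1.932, 0.206, 1.241, -2.321]]
20 -40 grasp:  lift:  out:  sock:4.28,1.15,-1.73|4.28,1.15,1.41
20 -20 grasp:3.81,0.95,-1.79|3.81,0.95,1.36  lift:3.87,0.87,-1.88|3.87,0.87,1.26  out:3.84,0.92,-1.82|3.84,0.92,1.32  sock:
20 0 grasp:2.94,0.98,-1.52|2.94,0.98,1.62  lift:2.92,0.85,-1.48|2.92,0.85,1.66  out:2.81,0.94,-1.47|2.81,0.94,1.67  sock:
20 20 grasp:2.15,1.04,-1.30|2.15,1.04,1.84  lift:2.08,0.98,-1.18|2.08,0.98,1.96  out:1.95,1.07,-1.22|1.95,1.07,1.92  sock:
20 40 grasp:1.59,1.17,-1.10|1.59,1.17,2.04  lift:1.55,1.17,-1.00|1.55,1.17,2.14  out:1.46,1.23,-1.06|1.46,1.23,2.08  sock:1.65,1.20,-1.40|1.65,1.20,1.74
35 -40 grasp:  lift:  out:  sock:
35 -20 grasp:4.22,0.46,-2.30|4.22,0.46,0.84  lift:  out:  sock:3.72,0.69,-1.78|3.72,0.69,1.37
35 0 grasp:2.76,0.34,-1.30|2.76,0.34,1.85  lift:2.61,0.24,-1.13|2.61,0.24,2.01  out:2.40,0.29,-0.98|2.40,0.29,2.16  sock:2.85,0.72,-1.48|2.85,0.72,1.66
35 20 grasp:1.76,0.63,-0.75|1.76,0.63,2.39  lift:1.62,0.62,-0.58|1.62,0.62,2.56  out:1.55,0.70,-0.61|1.55,0.70,2.53  sock:2.07,0.78,-1.24|2.
[... 1769 characters left out ...]
ift:0.72,0.88,0.07  out:0.73,0.92,-0.02  sock:0.95,0.69,-0.31
60 -40 grasp:-0.57,0.76,-0.37  lift:-0.53,0.82,-0.42  out:-0.54,0.80,-0.41  sock:-0.76,0.54,-0.16
60 -20 grasp:-0.36,0.56,2.21|-0.36,0.56,-0.93  lift:-0.32,0.63,2.17|-0.32,0.63,-0.97  out:-0.31,0.61,2.14|-0.31,0.61,-1.01  sock:-0.57,0.30,2.40|-0.57,0.30,-0.74
60 0 grasp:0.12,0.50,1.37|0.12,0.50,-1.77  lift:0.10,0.57,1.39|0.10,0.57,-1.75  out:0.15,0.57,1.30|0.15,0.57,-1.84  sock:0.35,0.24,1.08|0.35,0.24,-2.06
60 20 grasp:0.49,0.63,0.63|0.49,0.63,-2.51  lift:0.45,0.70,0.69|0.45,0.70,-2.45  out:0.49,0.71,0.59|0.49,0.71,-2.55  sock:0.78,0.45,0.26
60 40 grasp:0.61,0.85,0.17  lift:0.58,0.91,0.22  out:0.59,0.93,0.14  sock:0.77,0.69,-0.10
```

```bash
cat >> h.py <<'E'
def plan(p1,R1,n):
    s=readout.get_state();p0=s["position"];R0=toolR(s);q=s["qpos"];mx=0
    rv=(R0.inv()*R1).as_rotvec()
    for i in range(1,n+1):
        c=ik(p0+(p1-p0)*i/n,R0*Ro.from_rotvec(rv*i/n)); k=min(c,key=lambda x:abs(x-q).max()); print(k.round(2),abs(k-q).max().round(2), "" if ((k>LO)&(k<HI)).all() else "BAD"); q=k
    for a in rows(p0,R0,p1,R1,n): print(a)
ROD=np.array([.5905,.0237,.187])
E
python3 - <<'E'
from h import *
p,R=pose(ROD,np.radians(40),.199); p1=p-.11*R.apply([0,0,1]);print(p1,p,R.as_matrix().round(2))
plan(p1,R,10)
E
```

```text
[ 0.46742317 -0.0011208   0.29235289] [0.55002507 0.01553745 0.22164625] [[ 0.63  0.2   0.75]
 [ 0.13 -0.98  0.15]
 [ 0.77  0.   -0.64]]
[-0.45 -0.26  1.96  0.25  1.17  0.8 ] 0.07 
[-0.45 -0.26  1.99  0.3   1.1   0.77] 0.07 
[-0.46 -0.25  2.03  0.35  1.02  0.73] 0.08 
[-0.47 -0.24  2.06  0.41  0.94  0.68] 0.08 
[-0.47 -0.23  2.09  0.48  0.87  0.63] 0.08 
[-0.47 -0.22  2.13  0.57  0.79  0.56] 0.08 
[-0.47 -0.2   2.16  0.67  0.72  0.47] 0.1 
[-0.47 -0.18  2.2   0.8   0.65  0.35] 0.13 
[-0.47 -0.15  2.24  0.96  0.58  0.2 ] 0.16 
[-0.46 -0.12  2.27  1.16  0.54  0.01] 0.2 
([0.05, 0.007, 0.053], [-0.038, 0.569, 0.058])
([0.047, 0.007, 0.056], [-0.038, 0.569, 0.058])
([0.044, 0.006, 0.058], [-0.038, 0.569, 0.058])
([0.04, 0.006, 0.061], [-0.038, 0.569, 0.058])
([0.037, 0.005, 0.063], [-0.038, 0.569, 0.058])
([0.033, 0.005, 0.065], [-0.038, 0.569, 0.058])
([0.029, 0.004, 0.067], [-0.038, 0.569, 0.058])
([0.026, 0.004, 0.068], [-0.038, 0.569, 0.058])
([0.022, 0.004, 0.07], [-0.038, 0.569, 0.058])
([0.018, 0.003, 0.071], [-0.038, 0.569, 0.058])
```

Emit:
servo_tool(moves=[{"dp": [0.05,0.007,0.053],"delta_rot": [-0.038,0.569,0.058],"fingers": 0.5},{"dp": [0.047,0.007,0.056],"delta_rot": [-0.038,0.569,0.058],"fingers": 0.5},{"dp": [0.044,0.006,0.058],"delta_rot": [-0.038,0.569,0.058],"fingers": 0.5},{"dp": [0.04,0.006,0.061],"delta_rot": [-0.038,0.569,0.058],"fingers": 0.5},{"dp": [0.037,0.005,0.063],"delta_rot": [-0.038,0.569,0.058],"fingers": 0.5}])

```text
clock: 2.1
position: [0.4042, -0.0125, 0.3271]
ee_rot: [-0.031, 0.951, 0.11, 0.287]
contact_force: [0.2, -0.1, 0.2]
width: 0.0427
gripper_force: 0.0
```

Emit:
servo_tool(moves=[{"dp": [0.033,0.005,0.065],"delta_rot": [-0.038,0.569,0.058],"fingers": 0.5},{"dp": [0.029,0.004,0.067],"delta_rot": [-0.038,0.569,0.058],"fingers": 0.5},{"dp": [0.026,0.004,0.068],"delta_rot": [-0.038,0.569,0.058],"fingers": 0.5},{"dp": [0.022,0.004,0.07],"delta_rot": [-0.038,0.569,0.058],"fingers": 0.5},{"dp": [0.018,0.003,0.071],"delta_rot": [-0.038,0.569,0.058],"fingers": 0.5}])

```text
clock: 2.6
position: [0.4673, -0.0031, 0.2913]
ee_rot: [-0.041, 0.902, 0.088, 0.42]
contact_force: [0.3, 0.8, 1.0]
width: 0.0428
gripper_force: 0.0
```

```bash
python3 - <<'E'
from h import *
s=readout.get_state();print(s["clock"],s["qpos"].round(3),s["position"].round(4))
for n in("scene","top"):
    a,d=imaging.get_image(n);b=a[150:290,220:400] if n=="scene" else a[120:260,230:410]
    cv2.imwrite(f"pics/{n}1.png",cv2.resize(b[...,::-1],None,fx=3,fy=3,interpolation=3))
a=cv2.imread("pics/scene1.png");b=cv2.imread("pics/top1.png");cv2.imwrite("pics/two1.png",cv2.resize(np.hstack([a,b]),(792,308)))
p,R=pose(ROD,np.radians(40),.199)
plan(p,R,5)
E
```

```text
2.6 [-0.462 -0.12   2.275  1.16   0.533  0.008] [ 0.4673 -0.0031  0.2913]
[-0.42 -0.07  2.28  1.25  0.48 -0.07] 0.1 
[-0.38 -0.01  2.28  1.36  0.44 -0.17] 0.11 
[-0.35  0.04  2.28  1.48  0.41 -0.28] 0.12 
[-0.32  0.09  2.27  1.61  0.39 -0.4 ] 0.13 
[-0.3   0.14  2.26  1.74  0.38 -0.52] 0.13 
([0.004, -0.001, 0.109], [0.003, 0.014, -0.015])
([0.004, -0.001, 0.109], [0.003, 0.014, -0.015])
([0.004, -0.001, 0.109], [0.003, 0.014, -0.015])
([0.004, -0.001, 0.109], [0.003, 0.014, -0.015])
([0.003, -0.001, 0.109], [0.003, 0.014, -0.015])
```

View pics/two1.png

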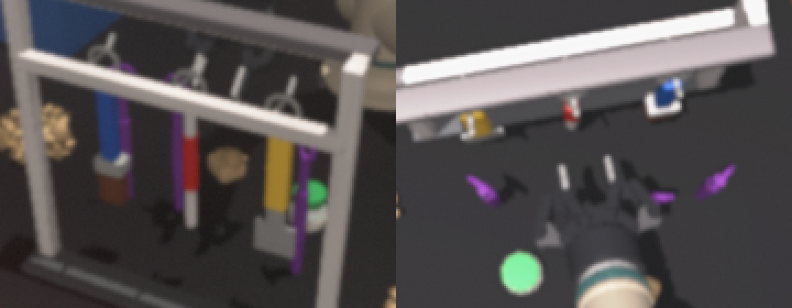

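The scene part shows the rod at (191,165), still on its hook. The top part shows the fingers at (563–610,175) aimed at the red grip (572,115), with a purple rod at (662,197) close to the right knuckle. I'll stay a bit higher and narrower going past it.

```bash
python3 - <<'E'
from h import *
p,R=pose(ROD+[0,0,.043],np.radians(40),.199)
plan(p,R,5)
print("descend .028:",R.inv().apply([0,0,-.028])/.2, "lift .01",R.inv().apply([0,0,.01])/.2)
E
```

```text
[-0.42 -0.08  2.26  1.2   0.49 -0.01] 0.04 
[-0.38 -0.04  2.25  1.24  0.46 -0.03] 0.04 
[-0.35 -0.01  2.23  1.29  0.43 -0.06] 0.05 
[-0.32  0.03  2.22  1.33  0.4  -0.09] 0.05 
[-0.3   0.06  2.2   1.38  0.38 -0.13] 0.04 
([0.037, -0.002, 0.081], [0.003, 0.014, -0.015])
([0.037, -0.002, 0.081], [0.003, 0.014, -0.015])
([0.036, -0.001, 0.081], [0.003, 0.014, -0.015])
([0.036, -0.001, 0.081], [0.003, 0.014, -0.015])
([0.036, -0.001, 0.081], [0.003, 0.014, -0.015])
descend .028: [-1.07246222e-01 -1.36002321e-17  8.99902654e-02] lift .01 [ 3.83022222e-02  4.85722573e-18 -3.21393805e-02]
```

Emit:
servo_tool(moves=[{"dp": [0.037,-0.002,0.081],"delta_rot": [0.003,0.014,-0.015],"fingers": 0.4},{"dp": [0.037,-0.002,0.081],"delta_rot": [0.003,0.014,-0.015],"fingers": 0.4},{"dp": [0.036,-0.001,0.081],"delta_rot": [0.003,0.014,-0.015],"fingers": 0.4},{"dp": [0.036,-0.001,0.081],"delta_rot": [0.003,0.014,-0.015],"fingers": 0.4},{"dp": [0.036,-0.001,0.081],"delta_rot": [0.003,0.014,-0.015],"fingers": 0.4}])

```text
clock: 3.2
position: [0.5515, 0.0153, 0.268]
ee_rot: [-0.04, 0.901, 0.092, 0.422]
contact_force: [0.4, 0.5, 0.2]
width: 0.0342
gripper_force: 0.0
```

Emit:
servo_tool(moves=[{"dp": [0,0,0],"delta_rot": [0,0,0],"fingers": 0.4},{"dp": [-0.036,0,0.03],"delta_rot": [0,0,0],"fingers": 0.4},{"dp": [-0.036,0,0.03],"delta_rot": [0,0,0],"fingers": 0.4},{"dp": [-0.036,0,0.03],"delta_rot": [0,0,0],"fingers": 0.4},{"dp": [0,0,0],"delta_rot": [0,0,0],"fingers": 0.4}])

```text
clock: 3.7
position: [0.5497, 0.0149, 0.2386]
ee_rot: [-0.041, 0.901, 0.091, 0.421]
contact_force: [-0.6, -0.0, -0.7]
width: 0.0339
gripper_force: 0.0
```

```bash
python3 - <<'E'
from h import *
s=readout.get_state();print(s["clock"],s["qpos"].round(3),s["position"].round(4),(s["position"]+.0539*toolR(s).apply([0,0,1])).round(4))
for n in("scene","top"):
    a,d=imaging.get_image(n);b=a[150:290,220:400] if n=="scene" else a[120:260,230:410]
    cv2.imwrite(f"pics/{n}2.png",cv2.resize(b[...,::-1],None,fx=3,fy=3,interpolation=3))
a=cv2.imread("pics/scene2.png");b=cv2.imread("pics/top2.png");cv2.imwrite("pics/two2.png",cv2.resize(np.hstack([a,b]),(792,308)))
E
```

```text
3.7 [-0.299  0.103  2.241  1.603  0.374 -0.373] [0.5497 0.0149 0.2386] [0.5902 0.023  0.2041]
```

View pics/two2.png

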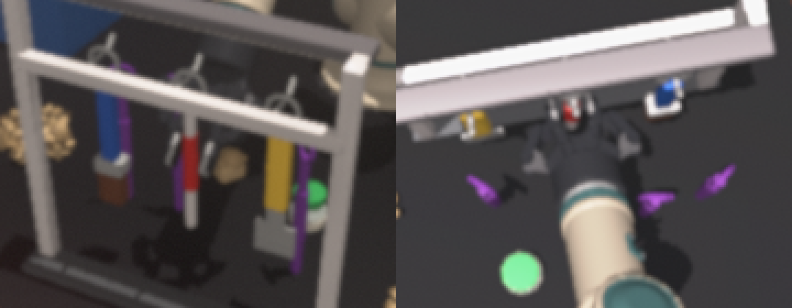

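The red grip (191,165 in scene, 572,113 in top) lies between the two fingers, and nothing has been disturbed. Closing now.

Emit:
servo_tool(moves=[{"dp": [0,0,0],"delta_rot": [0,0,0],"fingers": 0.2},{"dp": [0,0,0],"delta_rot": [0,0,0],"fingers": 0},{"dp": [0,0,0],"delta_rot": [0,0,0],"fingers": 0},{"dp": [0,0,0],"delta_rot": [0,0,0],"fingers": 0},{"dp": [0,0,0],"delta_rot": [0,0,0],"fingers": 0}], force=60)

```text
clock: 4.3
position: [0.5513, 0.0149, 0.2402]
ee_rot: [-0.04, 0.901, 0.092, 0.423]
contact_force: [-0.2, 0.6, 3.9]
width: 0.0159
gripper_force: 58.5
```

```bash
python3 - <<'E'
from h import *
s=readout.get_state();R=toolR(s);print(s["clock"],s["width"],s["gripper_force"],s["contact_force"])
print("lift .01",R.inv().apply([0,0,.01])/.2,"back .01",R.inv().apply([-.0098,-.00198,0])/.2)
E
```

```text
4.3 0.01591013769111045 58.507134318351746 [-0.19417573  0.56814478  3.88135631]
lift .01 [ 0.03847279  0.00023366 -0.03193415] back .01 [-3.19279382e-02 -5.99847297e-05 -3.84657401e-02]
```

Emit:
servo_tool(moves=[{"dp": [0.021,0,-0.0175],"delta_rot": [0,0,0],"fingers": 0},{"dp": [0.021,0,-0.0175],"delta_rot": [0,0,0],"fingers": 0},{"dp": [0.021,0,-0.0175],"delta_rot": [0,0,0],"fingers": 0},{"dp": [0,0,0],"delta_rot": [0,0,0],"fingers": 0},{"dp": [0,0,0],"delta_rot": [0,0,0],"fingers": 0}])

```text
clock: 4.8
position: [0.5504, 0.0149, 0.255]
ee_rot: [-0.04, 0.901, 0.091, 0.422]
contact_force: [0.2, -0.0, -0.6]
width: 0.0166
gripper_force: 58.4
```

```bash
python3 - <<'E'
from h import *
s=readout.get_state();R=toolR(s);print(s["clock"],s["position"],s["width"],s["gripper_force"],s["contact_force"])
a,d=imaging.get_image("scene");b=a[155:265,260:370]
cv2.imwrite(f"pics/s3.png",cv2.resize(b[...,::-1],None,fx=5,fy=5,interpolation=3))
E
```

```text
4.8 [0.55035031 0.01486391 0.2550119 ] 0.016598284431397537 58.42855453491211 [ 0.21366004 -0.02019179 -0.56676986]
```

View pics/s3.png

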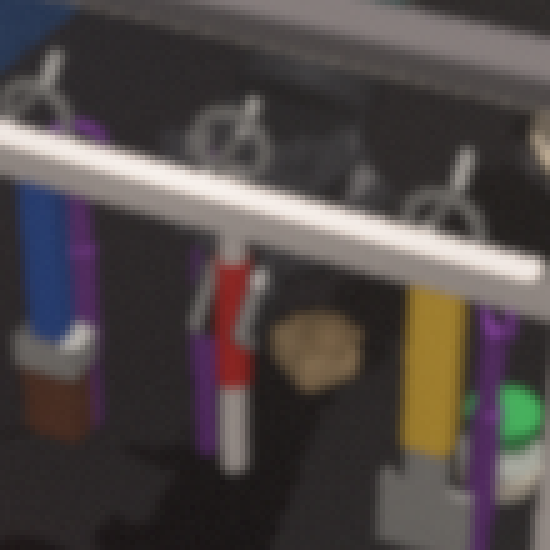

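The rod (231,380) is upright between the fingers. Its ring is raised so that the hook passes through its middle. Pulling it straight out.

Emit:
servo_tool(moves=[{"dp": [-0.032,0,-0.0385],"delta_rot": [0,0,0],"fingers": 0},{"dp": [-0.032,0,-0.0385],"delta_rot": [0,0,0],"fingers": 0},{"dp": [-0.032,0,-0.0385],"delta_rot": [0,0,0],"fingers": 0},{"dp": [-0.032,0,-0.0385],"delta_rot": [0,0,0],"fingers": 0},{"dp": [-0.032,0,-0.0385],"delta_rot": [0,0,0],"fingers": 0}])

```text
clock: 5.35
position: [0.5006, 0.0047, 0.2557]
ee_rot: [-0.04, 0.901, 0.091, 0.422]
contact_force: [0.2, -0.0, -2.0]
width: 0.0162
gripper_force: 58.5
```

Emit:
servo_tool(moves=[{"dp": [-0.032,0,-0.0385],"delta_rot": [0,0,0],"fingers": 0},{"dp": [-0.032,0,-0.0385],"delta_rot": [0,0,0],"fingers": 0},{"dp": [0,0,0],"delta_rot": [0,0,0],"fingers": 0},{"dp": [0,0,0],"delta_rot": [0,0,0],"fingers": 0},{"dp": [0,0,0],"delta_rot": [0,0,0],"fingers": 0}])

```text
clock: 5.85
position: [0.4825, 0.0007, 0.2561]
ee_rot: [-0.04, 0.901, 0.091, 0.423]
contact_force: [-0.9, 0.1, -1.8]
width: 0.0165
gripper_force: 58.5
```

```bash
python3 - <<'E'
from h import *
s=readout.get_state();R=toolR(s);g=s["position"]+.0539*R.apply([0,0,1]);print(s["clock"],s["position"],s["width"],s["gripper_force"],s["contact_force"],g)
a,d=imaging.get_image("scene");a2,d2=imaging.get_image("top")
x=cloud("scene",d);hs=cv2.cvtColor(a,cv2.COLOR_RGB2HSV)
m=((hs[...,0]<8)|(hs[...,0]>172))&(hs[...,1]>110)&(np.linalg.norm(x-g,axis=2)<.08)
p=x[m];print(len(p),np.median(p,0),p.min(0),p.max(0))
v,u=np.nonzero(m);print(u.min(),u.max(),v.min(),v.max(), proj("scene",[g+[0,0,k] for k in(-.107,-.047,0,.033,.1)]).round(1))
c=proj("scene",g)[0].astype(int)
b=a[c[1]-50:c[1]+60,c[0]-55:c[0]+55]
cv2.imwrite("pics/s4.png",cv2.resize(b[...,::-1],None,fx=5,fy=5,interpolation=3))
# stages: back to x~.44 & up, cross, over socket
yr=.199; W=[(np.array([.45,.0,.30]),.199),(np.array([.44,.30,.30]),.199+.5),(np.array([.4755,.3345,.26]),.199+.55)]
q=s["qpos"];p0,R0=s["position"],R
for gg,y in W:
    p1,R1=pose(gg,np.radians(40),y);n=int(np.ceil(max(np.linalg.norm(p1-p0)/.03,np.linalg.norm((R0.inv()*R1).as_rotvec())/.06)))
    rv=(R0.inv()*R1).as_rotvec()
    for i in range(1,n+1):
        k=min(ik(p0+(p1-p0)*i/n,R0*Ro.from_rotvec(rv*i/n)),key=lambda z:abs(z-q).max());dq=abs(k-q).max();q=k
    print(n,q.round(2),dq.round(2))
    for r in rows(p0,R0,p1,R1,n):print(r)
    p0,R0=p1,R1
E
```

```text
5.85 [0.48248841 0.00072614 0.25610027] 0.016461403939263458 58.52896213531494 [-0.88614259  0.08316856 -1.76025467] [0.52312575 0.00879772 0.22162323]
71 [0.53305297 0.01297823 0.1896679 ] [0.52067274 0.00132407 0.17088466] [0.54142377 0.02033051 0.24935291]
313 320 192 216 [[317.2 230.9]
 [317.4 213.9]
 [317.5 199.8]
 [317.6 189.5]
 [317.8 167.3]]
4 [-0.63 -0.29  2.26  0.96  0.76  0.16] 0.09
([0.017, -0.007, -0.133], [0.006, -0.01, 0.011])
([0.017, -0.007, -0.133], [0.006, -0.01, 0.011])
([0.017, -0.007, -0.133], [0.006, -0.01, 0.011])
([0.016, -0.007, -0.133], [0.006, -0.01, 0.011])
10 [ 0.24 -0.15  2.17  0.88  0.46  0.44] 0.07
([0.018, -0.138, 0.021], [0.383, 0.0, -0.321])
([0.022, -0.137, 0.026], [0.383, 0.0, -0.321])
([0.026, -0.135, 0.031], [0.383, 0.0, -0.321])
([0.031, -0.133, 0.036], [0.383, 0.0, -0.321])
([0.035, -0.13, 0.042], [0.383, 0.0, -0.321])
([0.039, -0.127, 0.046], [0.383, 0.0, -0.321])
([0.043, -0.124, 0.051], [0.383, 0.0, -0.321])
([0.047, -0.12, 0.056], [0.383, 0.0, -0.321])
([0.051, -0.117, 0.06], [0.383, 0.0, -0.321])
([0.054, -0.113, 0.065], [0.383, 0.0, -0.321])
3 [ 0.28 -0.    2.16  1.15  0.39  0.14] 0.11
([0.002, -0.003, 0.106], [0.128, 0.0, -0.107])
([0.002, -0.001, 0.106], [0.128, 0.0, -0.107])
([0.002, 0.0, 0.106], [0.128, 0.0, -0.107])
```

View pics/s4.png

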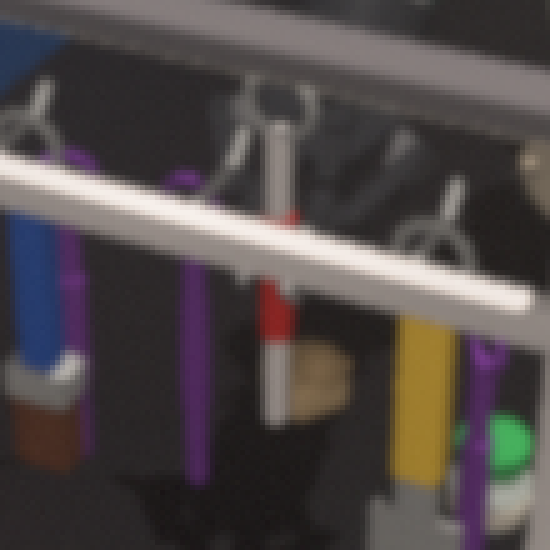

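The rod hangs free and upright in the fingers, its ring at (280,100) clear of the hook end at (235,150). The other tools have not moved. Carrying it to the socket side.

Emit:
servo_tool(moves=[{"dp": [0.017,-0.007,-0.133],"delta_rot": [0.006,-0.01,0.011],"fingers": 0},{"dp": [0.017,-0.007,-0.133],"delta_rot": [0.006,-0.01,0.011],"fingers": 0},{"dp": [0.017,-0.007,-0.133],"delta_rot": [0.006,-0.01,0.011],"fingers": 0},{"dp": [0.016,-0.007,-0.133],"delta_rot": [0.006,-0.01,0.011],"fingers": 0},{"dp": [0,0,0],"delta_rot": [0,0,0],"fingers": 0}])

```text
clock: 6.45
position: [0.4091, -0.0083, 0.337]
ee_rot: [-0.04, 0.901, 0.091, 0.422]
contact_force: [-0.0, -0.5, -1.0]
width: 0.0164
gripper_force: 58.7
```

Emit:
servo_tool(moves=[{"dp": [0.018,-0.138,0.021],"delta_rot": [0.383,0,-0.321],"fingers": 0},{"dp": [0.022,-0.137,0.026],"delta_rot": [0.383,0,-0.321],"fingers": 0},{"dp": [0.026,-0.135,0.031],"delta_rot": [0.383,0,-0.321],"fingers": 0},{"dp": [0.031,-0.133,0.036],"delta_rot": [0.383,0,-0.321],"fingers": 0},{"dp": [0.035,-0.13,0.042],"delta_rot": [0.383,0,-0.321],"fingers": 0}])

```text
clock: 6.95
position: [0.4087, 0.1347, 0.3336]
ee_rot: [-0.095, 0.884, 0.203, 0.411]
contact_force: [-0.4, -0.3, -2.1]
width: 0.0165
gripper_force: 58.9
```

Emit:
servo_tool(moves=[{"dp": [0.039,-0.127,0.046],"delta_rot": [0.383,0,-0.321],"fingers": 0},{"dp": [0.043,-0.124,0.051],"delta_rot": [0.383,0,-0.321],"fingers": 0},{"dp": [0.047,-0.12,0.056],"delta_rot": [0.383,0,-0.321],"fingers": 0},{"dp": [0.051,-0.117,0.06],"delta_rot": [0.383,0,-0.321],"fingers": 0},{"dp": [0.054,-0.113,0.065],"delta_rot": [0.383,0,-0.321],"fingers": 0}])

```text
clock: 7.45
position: [0.4076, 0.276, 0.3334]
ee_rot: [-0.146, 0.852, 0.312, 0.396]
contact_force: [0.3, -0.4, -0.7]
width: 0.0166
gripper_force: 58.9
```

Emit:
servo_tool(moves=[{"dp": [0,0,0],"delta_rot": [0,0,0],"fingers": 0},{"dp": [0,0,0],"delta_rot": [0,0,0],"fingers": 0}])

```text
clock: 7.65
position: [0.4077, 0.2748, 0.3333]
ee_rot: [-0.146, 0.852, 0.311, 0.396]
contact_force: [0.1, -0.4, -1.7]
width: 0.0166
gripper_force: 58.9
```

```bash
cat >> h.py <<'E'
def fitrod(g,tag=None):
    """rod axis: red grip cloud + dark/grey edges; fit via pixel lines in both views"""
    out={}
    for n in("scene","top"):
        a,d=imaging.get_image(n);x=cloud(n,d);hs=cv2.cvtColor(a,cv2.COLOR_RGB2HSV)
        m=((hs[...,0]<8)|(hs[...,0]>172))&(hs[...,1]>110)&(np.linalg.norm(x-g,axis=2)<.09)
        v,u=np.nonzero(m);out[n]=(a,x,u,v)
        if len(u):print(n,len(u),"red u",u.min(),u.max(),"v",v.min(),v.max(),np.median(x[m],0).round(4))
        print(n,"pred bottom/gripbot/g/griptop/ring",proj(n,[g+[0,0,k] for k in(-.107,-.047,0,.033,.1)]).round(1).tolist())
        if tag:
            c=proj(n,g-[0,0,.03])[0].astype(int);b=a[max(c[1]-60,0):c[1]+60,max(c[0]-60,0):c[0]+60]
            cv2.imwrite(f"pics/{tag}_{n}.png",cv2.resize(b[...,::-1],(396,396),interpolation=3))
    if tag: cv2.imwrite(f"pics/{tag}.png",np.hstack([cv2.imread(f"pics/{tag}_{n}.png") for n in out]))
    return out
E
python3 - <<'E'
from h import *
s=readout.get_state();R=toolR(s);g=s["position"]+.0539*R.apply([0,0,1]);print(s["clock"],s["width"],s["gripper_force"],s["qpos"].round(2),g.round(4),R.as_matrix().round(3)[:,2])
o=fitrod(g,"v5")
E
```

```text
7.65 0.016560801914690587 58.936620354652405 [ 0.24 -0.14  2.17  0.88  0.45  0.44] [0.4391 0.3015 0.2986] [ 0.583  0.494 -0.645]
scene 165 red u 433 444 v 190 217 [0.4481 0.3065 0.2892]
scene pred bottom/gripbot/g/griptop/ring [[431.4, 233.5], [435.7, 214.5], [439.3, 198.7], [442.0, 187.0], [447.6, 161.7]]
top 33 red u 185 193 v 222 229 [0.4347 0.2958 0.3206]
top pred bottom/gripbot/g/griptop/ring [[199.7, 227.8], [194.0, 226.4], [189.1, 225.3], [185.3, 224.4], [177.1, 222.5]]
```

View pics/v5.png

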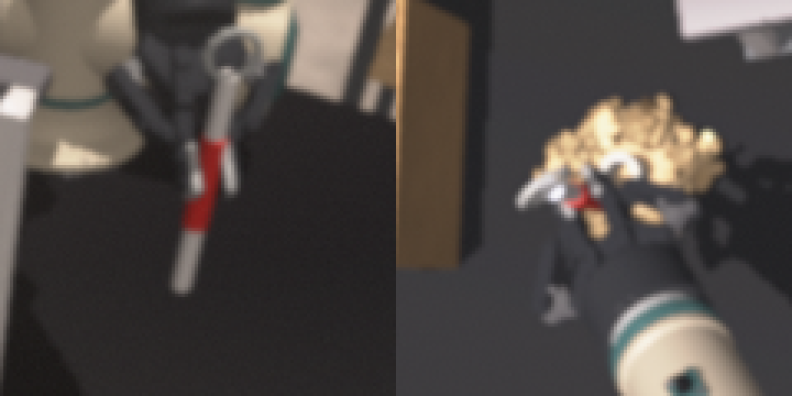

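The scene part shows the rod gripped at mid-grip, running straight from its foot at (182,290) to its ring at (235,45), close to the projected vertical. The top part shows the socket just ahead at (625,165). Next I'll check the tilt with depth and move above the socket.

```bash
cat >> h.py <<'E'
def rodline(g):
    _,d=imaging.get_image("scene");x=cloud("scene",d);r=x-g
    m=(np.hypot(r[...,0],r[...,1])<.03)&(r[...,2]<-.03)&(r[...,2]>-.16)&(x[...,2]>.075)
    p=x[m];zmin=np.percentile(p[:,2],1)
    k=np.ones(len(p),bool)
    for _ in range(4):
        A=np.c_[np.ones(k.sum()),p[k,2]-g[2]];c=np.linalg.lstsq(A,p[k,:2],rcond=None)[0]
        e=np.linalg.norm(p[:,:2]-np.c_[np.ones(len(p)),p[:,2]-g[2]]@c,axis=1);k=e<.008
    # viewed surface lies toward the camera: shift to the axis by ~0.8 radius
    C=imaging.calibration("scene");cam=-np.array(C["R"]).T@np.array(C["t"]);h=(cam-g)[:2];h/=np.linalg.norm(h)
    ax=c[0]-.0057*h
    print("n",k.sum(),"zmin",zmin.round(4),"axis@g",ax.round(4),"minus g",(ax-g[:2]).round(4),"slope dxy/dz",c[1].round(3),"foot",(ax-c[1]*.11).round(4))
E
python3 - <<'E'
from h import *
s=readout.get_state();R=toolR(s);g=s["position"]+.0539*R.apply([0,0,1])
rodline(g)
p1,R1=pose([.4755,.3345,.212],np.radians(40),.199+.5);plan(p1,R1,5)
E
```

```text
n 144 zmin 0.1914 axis@g [0.4435 0.3022] minus g [0.0042 0.0019] slope dxy/dz [0.037 0.002] foot [0.4395 0.302 ]
[ 0.26 -0.11  2.19  0.97  0.41  0.35] 0.09 
[ 0.28 -0.06  2.21  1.09  0.36  0.23] 0.12 
[ 0.29 -0.02  2.22  1.24  0.33  0.08] 0.15 
[ 0.31  0.02  2.24  1.42  0.3  -0.1 ] 0.18 
[ 0.32  0.07  2.25  1.62  0.29 -0.3 ] 0.2 
([-0.035, -0.003, 0.094], [-0.0, 0.002, -0.003])
([-0.035, -0.003, 0.094], [-0.0, 0.002, -0.003])
([-0.035, -0.003, 0.094], [-0.0, 0.002, -0.003])
([-0.035, -0.003, 0.094], [-0.0, 0.002, -0.003])
([-0.035, -0.003, 0.094], [-0.0, 0.002, -0.003])
```

Emit:
servo_tool(moves=[{"dp": [-0.035,-0.003,0.094],"delta_rot": [0,0.002,-0.003],"fingers": 0},{"dp": [-0.035,-0.003,0.094],"delta_rot": [0,0.002,-0.003],"fingers": 0},{"dp": [-0.035,-0.003,0.094],"delta_rot": [0,0.002,-0.003],"fingers": 0},{"dp": [-0.017,-0.0015,0.047],"delta_rot": [0,0.002,-0.003],"fingers": 0},{"dp": [-0.017,-0.0015,0.047],"delta_rot": [0,0.002,-0.003],"fingers": 0}])

```text
clock: 8.3
position: [0.4374, 0.3003, 0.2643]
ee_rot: [-0.144, 0.852, 0.31, 0.397]
contact_force: [0.1, 0.2, -0.6]
width: 0.0164
gripper_force: 58.9
```

Emit:
servo_tool(moves=[{"dp": [-0.017,-0.0015,0.047],"delta_rot": [0,0.002,-0.003],"fingers": 0},{"dp": [-0.017,-0.0015,0.047],"delta_rot": [0,0.002,-0.003],"fingers": 0},{"dp": [0,0,0],"delta_rot": [0,0,0],"fingers": 0},{"dp": [0,0,0],"delta_rot": [0,0,0],"fingers": 0}])

```text
clock: 8.7
position: [0.4444, 0.3075, 0.2478]
ee_rot: [-0.144, 0.851, 0.31, 0.398]
contact_force: [0.7, -0.5, -1.4]
width: 0.0167
gripper_force: 58.9
```

```bash
python3 - <<'E'
from h import *
s=readout.get_state();R=toolR(s);g=s["position"]+.0539*R.apply([0,0,1]);print(s["clock"],s["width"],s["qpos"].round(2),g.round(4))
rodline(g);fitrod(g,"v6")
print("socket px",proj("scene",[[.4755,.3345,.06]]))
for k in np.eye(3): print(R.inv().apply(k*.01)/.2)
E
```

```text
8.7 0.0167459833445743 [ 0.32  0.07  2.25  1.61  0.29 -0.29] [0.4761 0.3341 0.2131]
n 128 zmin 0.1045 axis@g [0.4823 0.3359] minus g [0.0062 0.0018] slope dxy/dz [0.052 0.028] foot [0.4766 0.3328]
scene 159 red u 433 446 v 232 257 [0.4856 0.3387 0.2054]
scene pred bottom/gripbot/g/griptop/ring [[431.9, 271.6], [436.3, 254.3], [439.9, 239.8], [442.5, 229.1], [448.2, 205.9]]
top 27 red u 181 188 v 209 216 [0.471  0.3296 0.2336]
top pred bottom/gripbot/g/griptop/ring [[195.6, 215.7], [190.1, 213.9], [185.4, 212.4], [181.8, 211.2], [174.0, 208.7]]
socket px [[428.99614897 284.06636158]]
[0.0245663  0.03215452 0.02936977]
[ 0.0206742  -0.03828949  0.02462708]
[ 3.83285052e-02  4.40013182e-05 -3.21080014e-02]
```

View pics/v6.png

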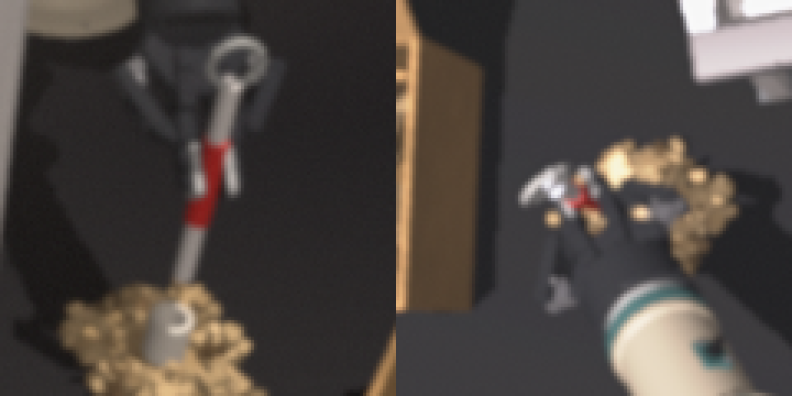

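The scene part shows the rod's foot at (184,283), right above the socket mouth (176,315), and the estimates agree within 2 mm. Descending slowly while watching the force.

Emit:
servo_tool(moves=[{"dp": [-0.0383,0,0.0321],"delta_rot": [0,0,0],"fingers": 0},{"dp": [-0.0383,0,0.0321],"delta_rot": [0,0,0],"fingers": 0},{"dp": [-0.0383,0,0.0321],"delta_rot": [0,0,0],"fingers": 0},{"dp": [-0.0383,0,0.0321],"delta_rot": [0,0,0],"fingers": 0},{"dp": [0,0,0],"delta_rot": [0,0,0],"fingers": 0}])

```text
clock: 9.35
position: [0.4437, 0.3077, 0.2068]
ee_rot: [-0.145, 0.852, 0.31, 0.397]
contact_force: [0.5, -0.2, -1.5]
width: 0.0162
gripper_force: 58.9
```

Emit:
servo_tool(moves=[{"dp": [-0.0192,0,0.016],"delta_rot": [0,0,0],"fingers": 0},{"dp": [-0.0192,0,0.016],"delta_rot": [0,0,0],"fingers": 0},{"dp": [-0.0192,0,0.016],"delta_rot": [0,0,0],"fingers": 0},{"dp": [0,0,0],"delta_rot": [0,0,0],"fingers": 0}])

```text
clock: 9.75
position: [0.4442, 0.3081, 0.193]
ee_rot: [-0.145, 0.851, 0.311, 0.398]
contact_force: [-1.1, 0.5, -2.1]
width: 0.0168
gripper_force: 58.9
```

```bash
python3 - <<'E'
from h import *
s=readout.get_state();R=toolR(s);g=s["position"]+.0539*R.apply([0,0,1]);print(s["clock"],s["width"],s["qpos"].round(2),g.round(4),s["contact_force"].round(1),s["moment"].round(2))
rodline(g);fitrod(g,"v7")
E
```

```text
9.75 0.016767868214420844 [ 0.32  0.18  2.33  2.18  0.35 -0.89] [0.4758 0.3347 0.1584] [-1.1  0.5 -2.1] [-0.34  0.44  0.03]
n 81 zmin 0.0756 axis@g [0.4819 0.3357] minus g [0.0061 0.001 ] slope dxy/dz [0.058 0.02 ] foot [0.4754 0.3335]
scene 134 red u 429 441 v 249 273 [0.4844 0.3391 0.148 ]
scene pred bottom/gripbot/g/griptop/ring [[428.5, 286.4], [432.6, 270.2], [436.0, 256.6], [438.5, 246.6], [443.9, 225.0]]
top 24 red u 188 193 v 211 217 [0.4713 0.3306 0.1789]
top pred bottom/gripbot/g/griptop/ring [[200.0, 217.3], [194.9, 215.7], [190.6, 214.3], [187.3, 213.2], [180.2, 210.9]]
```

View pics/v7.png

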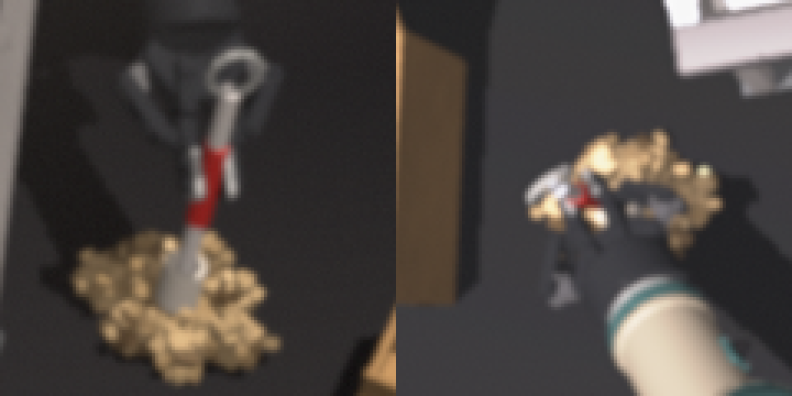

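The rod's foot is entering the mouth at (185,265) with no contact force. Continuing down.

Emit:
servo_tool(moves=[{"dp": [-0.0268,0,0.0225],"delta_rot": [0,0,0],"fingers": 0},{"dp": [-0.0268,0,0.0225],"delta_rot": [0,0,0],"fingers": 0},{"dp": [-0.0268,0,0.0225],"delta_rot": [0,0,0],"fingers": 0},{"dp": [-0.0268,0,0.0225],"delta_rot": [0,0,0],"fingers": 0},{"dp": [0,0,0],"delta_rot": [0,0,0],"fingers": 0}])

```text
clock: 10.4
position: [0.444, 0.3082, 0.1643]
ee_rot: [-0.145, 0.851, 0.311, 0.397]
contact_force: [-0.6, -0.2, -2.0]
width: 0.0163
gripper_force: 58.9
```

Emit:
servo_tool(moves=[{"dp": [-0.0115,0,0.0096],"delta_rot": [0,0,0],"fingers": 0},{"dp": [-0.0115,0,0.0096],"delta_rot": [0,0,0],"fingers": 0},{"dp": [0,0,0],"delta_rot": [0,0,0],"fingers": 0}])

```text
clock: 10.7
position: [0.4441, 0.3082, 0.1587]
ee_rot: [-0.145, 0.851, 0.311, 0.398]
contact_force: [0.5, -0.3, -1.7]
width: 0.0163
gripper_force: 58.9
```

Emit:
servo_tool(moves=[{"dp": [-0.0077,0,0.0064],"delta_rot": [0,0,0],"fingers": 0},{"dp": [-0.0077,0,0.0064],"delta_rot": [0,0,0],"fingers": 0},{"dp": [0,0,0],"delta_rot": [0,0,0],"fingers": 0}])

```text
clock: 11.0
position: [0.4441, 0.3082, 0.1545]
ee_rot: [-0.145, 0.851, 0.311, 0.397]
contact_force: [-0.2, -0.7, -1.4]
width: 0.0164
gripper_force: 58.9
```

Emit:
servo_tool(moves=[{"dp": [-0.0077,0,0.0064],"delta_rot": [0,0,0],"fingers": 0},{"dp": [0,0,0],"delta_rot": [0,0,0],"fingers": 0}])

```text
clock: 11.2
position: [0.4441, 0.3082, 0.1525]
ee_rot: [-0.145, 0.851, 0.311, 0.397]
contact_force: [-0.3, -1.2, -1.5]
width: 0.0163
gripper_force: 58.9
```

Emit:
servo_tool(moves=[{"dp": [-0.0077,0,0.0064],"delta_rot": [0,0,0],"fingers": 0},{"dp": [0,0,0],"delta_rot": [0,0,0],"fingers": 0}])

```text
clock: 11.4
position: [0.4441, 0.3082, 0.1505]
ee_rot: [-0.145, 0.851, 0.311, 0.397]
contact_force: [0.3, -0.7, -1.4]
width: 0.0163
gripper_force: 58.9
```

Emit:
servo_tool(moves=[{"dp": [-0.0077,0,0.0064],"delta_rot": [0,0,0],"fingers": 0},{"dp": [0,0,0],"delta_rot": [0,0,0],"fingers": 0}])

```text
clock: 11.6
position: [0.4447, 0.3086, 0.1495]
ee_rot: [-0.145, 0.851, 0.311, 0.399]
contact_force: [-0.6, -0.6, 2.4]
width: 0.0164
gripper_force: 59.2
```

Emit:
servo_tool(moves=[{"dp": [-0.0058,0,0.0048],"delta_rot": [0,0,0],"fingers": 0},{"dp": [0,0,0],"delta_rot": [0,0,0],"fingers": 0}])

```text
clock: 11.8
position: [0.4453, 0.3091, 0.1492]
ee_rot: [-0.146, 0.85, 0.311, 0.4]
contact_force: [-1.7, -1.3, 8.2]
width: 0.0163
gripper_force: 59.4
```

The foot is on the floor: contact builds at the expected height. Releasing and checking.

Emit:
servo_tool(moves=[{"dp": [0,0,0],"delta_rot": [0,0,0],"fingers": 0.3},{"dp": [0,0,0],"delta_rot": [0,0,0],"fingers": 0.5},{"dp": [0,0,0],"delta_rot": [0,0,0],"fingers": 0.5},{"dp": [0,0,0],"delta_rot": [0,0,0],"fingers": 0.5},{"dp": [0,0,0],"delta_rot": [0,0,0],"fingers": 0.5}])

```text
clock: 12.3
position: [0.4441, 0.3082, 0.1471]
ee_rot: [-0.145, 0.851, 0.311, 0.397]
contact_force: [0.5, 0.1, -0.6]
width: 0.0429
gripper_force: 0.0
```

```bash
python3 - <<'E'
from h import *
s=readout.get_state();R=toolR(s);g=s["position"]+.0539*R.apply([0,0,1]);print(s["clock"],s["width"],g.round(4),s["contact_force"].round(1),s["qpos"].round(2))
a,d=imaging.get_image("scene");x=cloud("scene",d);r=x-g
m=(np.hypot(r[...,0],r[...,1])<.045)&(r[...,2]>-.05)&(x[...,2]<.27)
hs=cv2.cvtColor(a,cv2.COLOR_RGB2HSV);red=m&((hs[...,0]<8)|(hs[...,0]>172))&(hs[...,1]>110)
v,u=np.nonzero(red);print(u.min(),u.max(),v.min(),v.max(),np.median(x[red],0).round(4))
for h in(.066,.146,.196): print(h,proj("scene",[[.4755,.3345,h]]).round(1))
p1=s["position"]-.15*R.apply([0,0,1]);plan(p1,R,5)
b=a[180:310,370:500];cv2.imwrite("pics/s8.png",cv2.resize(b[...,::-1],(520,520),interpolation=3))
E
```

```text
12.3 0.04289085061916025 [0.4757 0.3348 0.1125] [ 0.5  0.1 -0.6] [ 0.32  0.29  2.4   2.48  0.48 -1.21]
427 439 263 285 [0.4859 0.3379 0.1102]
0.066 [[429.4 282.5]]
0.146 [[435.  260.2]]
0.196 [[438.8 245.1]]
[ 0.29  0.22  2.42  2.36  0.45 -1.11] 0.12 
[ 0.26  0.14  2.43  2.2   0.42 -0.97] 0.16 
[ 0.22  0.06  2.44  1.99  0.4  -0.78] 0.21 
[ 0.17 -0.03  2.44  1.74  0.4  -0.55] 0.25 
[ 0.11 -0.12  2.44  1.49  0.44 -0.32] 0.25 
([-0.0, -0.0, -0.15], [0.0, -0.0, -0.0])
([-0.0, -0.0, -0.15], [0.0, -0.0, -0.0])
([-0.0, -0.0, -0.15], [0.0, -0.0, -0.0])
([-0.0, -0.0, -0.15], [0.0, -0.0, -0.0])
([-0.0, -0.0, -0.15], [0.0, -0.0, -0.0])
```

View pics/s8.png

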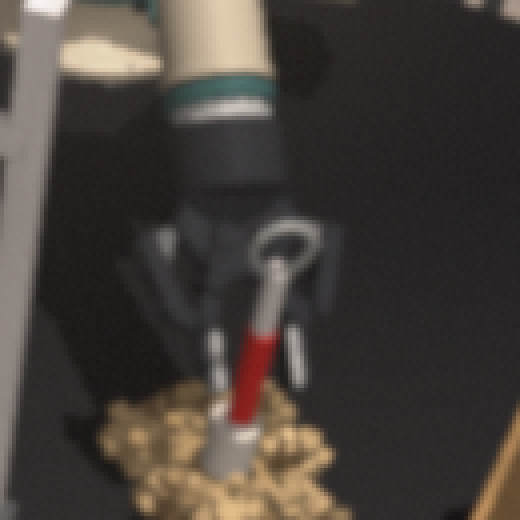

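The rod stands upright with its grip's lower end at the socket mouth (243,420), as expected at full depth. The fingers are clear on both sides of it. Backing off along the tool axis.

Emit:
servo_tool(moves=[{"dp": [0,0,-0.075],"delta_rot": [0,0,0],"fingers": 0.5},{"dp": [0,0,-0.075],"delta_rot": [0,0,0],"fingers": 0.5},{"dp": [0,0,-0.075],"delta_rot": [0,0,0],"fingers": 0.5},{"dp": [0,0,-0.075],"delta_rot": [0,0,0],"fingers": 0.5},{"dp": [0,0,-0.075],"delta_rot": [0,0,0],"fingers": 0.5}])

```text
clock: 12.85
position: [0.3996, 0.2709, 0.1956]
ee_rot: [-0.145, 0.851, 0.311, 0.397]
contact_force: [-0.7, 0.9, 0.3]
width: 0.0425
gripper_force: 0.0
```

Emit:
servo_tool(moves=[{"dp": [0,0,-0.075],"delta_rot": [0,0,0],"fingers": 0.5},{"dp": [0,0,-0.075],"delta_rot": [0,0,0],"fingers": 0.5},{"dp": [0,0,-0.075],"delta_rot": [0,0,0],"fingers": 0.5},{"dp": [0,0,0],"delta_rot": [0,0,0],"fingers": 0.5},{"dp": [0,0,0],"delta_rot": [0,0,0],"fingers": 0.5}])

```text
clock: 13.35
position: [0.3739, 0.2489, 0.2246]
ee_rot: [-0.145, 0.851, 0.311, 0.398]
contact_force: [-0.8, 0.3, -0.7]
width: 0.0425
gripper_force: 0.0
```

```bash
python3 - <<'E'
from h import *
s=readout.get_state();print(s["clock"],s["position"].round(3),s["contact_force"].round(1))
g=np.array([.4755,.3345,.113]);a,d=imaging.get_image("scene");x=cloud("scene",d);r=x-g
m=(np.hypot(r[...,0],r[...,1])<.04)&(x[...,2]>.068)&(x[...,2]<.19)
p=x[m];A=np.c_[np.ones(len(p)),p[:,2]];c=np.linalg.lstsq(A,p[:,:2],rcond=None)[0];print(len(p),"slope",c[1].round(3),"at z=.006",(c[0]+c[1]*.006).round(4),"top",np.nanmax(x[(np.hypot(r[...,0],r[...,1])<.04)][:,2]).round(3))
hs=cv2.cvtColor(a,cv2.COLOR_RGB2HSV)
red=m&((hs[...,0]<8)|(hs[...,0]>172))&(hs[...,1]>110);print("red z",x[red][:,2].min().round(3),x[red][:,2].max().round(3))
for n,lo,hi in(("blue",105,125),("yellow",20,32),("green",45,80)):
    k=(hs[...,0]>=lo)&(hs[...,0]<=hi)&(hs[...,1]>130)&(hs[...,2]>50)&(x[...,0]>.35)&(x[...,0]<.7)&(abs(x[...,1])<.25)&(x[...,2]>.015)
    v,u=np.nonzero(k);print(n,k.sum(),u.mean().round(),v.mean().round(),np.median(x[k],0).round(3))
E
```

```text
13.35 [0.374 0.249 0.225] [-0.8  0.3 -0.7]
259 slope [-0.023 -0.003] at z=.006 [0.4854 0.3362] top 0.232
red z 0.069 0.146
blue 232 269.0 207.0 [ 0.619 -0.079  0.217]
yellow 356 346.0 229.0 [0.583 0.136 0.222]
green 60 364.0 238.0 [0.405 0.097 0.052]
```

The rod stands nearly vertical with its red grip from 66 to 146 mm, so its foot is at 6 mm on the socket floor. The brush and jar are where they began, the scraper hangs on its hook, and nothing touches the gripper. Handing in.

```bash
python3 -c "
from rig import manip
print(manip.sign_off())"
```

```text
the job is handed in; nothing more can be done
None
```

The red-gripped rod is off its hook and stands upright on the socket floor, the other tools still hang and the jar is where it was, the arm stayed clear of the rubble (not re-measured at the end), and the job was handed in after about 13 s of robot time.

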